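Slide the pot carrier onto the bench mat and cover the pot

ROBOT

A 6-joint arm with a two-finger parallel gripper is mounted at the origin on the work surface. World frame = base frame: x ahead of the robot, y to its left, z up, the work surface at z = 0. Lengths are in mm, angles in rad, forces in N, time in s.
With the tool pointing down it reaches from about 275 to 850 mm from the base axis. Payload 19 kg.
Tool frame: the origin (TCP) lies midway between the tips of the shut fingers; the grasp point (between the pads) lies 19 mm behind it; z points along the fingers, y is the direction in which the jaws open and shut (so a half turn about z gives the same grasp; the last joint's range is limited). The gripper opens to 85 mm and grips with 20 to 120 N. Pads are 22 mm wide; open, the fingers measure 114 mm over their backs; the gripper's body (76 mm by 85 mm) begins 54 mm behind the grasp point. The pads swing forward as they close: fully open they stand 13 mm farther back than shut.
Start: joints at [1.002, 0.15, 1.437, -0, 1.554, -0.134], TCP at [242.205, 521.464, 209.667] pointing down, gripper open.
Joint ranges: [-2.8, 2.8], [-0.68, 2.1], [0.12, 2.68], [-1.39, 4.53], [0.16, 2.79], [-2.81, 2.81]. Speed limits (rad/s): [1.89, 1.89, 2.22, 3.01, 3.01, 3.01].

INTERFACE

Orientations are given as a rotation vector (axis times angle).
In Python, from workcell import arm gives the robot as it stands.
- The arm moves only by the tool step_arm, never from a script. Its argument "motion" is a list of rows, each an object with "dr": the turn, a rotation vector about the tool's x, y, z in rad, a list of three; "slide": the shift along the tool's x, y, z in m, a list of three; "fingers": the opening in per cent of the stroke, from 0 (shut) to 100 (fully open). A call has 1 to 10 rows; each row is the pose to reach, as a shift and turn from the pose commanded when the call began, along the tool's axes at that moment; what a row does not reach only later rows make up. A row lasts 1/10 s, in which the tool goes at most 50 mm and 8.59 degrees, less where a joint would pass 70% of its speed; a pose out of reach is approached as far as the arm can. A call with a gripper value outside its range is refused whole. The fingers move at their own pace and stop on an object; the grip force is fixed at half the most. Time passes only in rows, so rows that repeat a pose let the fingers close. It gives the time, the measured TCP pose, the force and the opening at its end, in the units of the state.
- arm.state(): the state, without advancing time (a new reading comes with each control period).
- arm.read_camera(name): name is "side" or "top"; returns a dict with "img" (384x512x3 uint8, red, green, blue), "range_z" (384x512 float32, mm along the optical axis (not along the pixel's ray), 0 where there is no reading), "fovy" (degrees; the focal length in pixels is half the picture's height over the tangent of half this angle, whatever the lens; pixels are square), "cx", "cy" (the principal point, pixels), "extrinsics" (4x4, takes a point from world to camera coordinates). Camera axes: x right, y down, z forward; pixel columns grow to the right and rows downward; lengths in mm; the calibration is good to about 2 mm. A picture is of the moment at which its call begins.
- arm.close_job(): hands the job in, once; it reports no verdict.
The state is a dict: "t": time; "joints": joint angles; "joint_vel": joint speeds; "tau": joint torques, N m; "position": TCP position; "orientation": TCP orientation; "force": force on the tool from outside, world axes, zero at the start; "ft_torque": the same for the moment, N m; "opening": finger opening in mm.
Only numpy, scipy, OpenCV 4.12 (cv2) and the standard library are available. Lean on these libraries where they do the work, as an engineer would, in place of code of your own. Each camera call takes 0.05 s, during which the arm holds its last target.

TASK

Take hold of or push the flat metal carrier and slide it along the bench, without lifting it, onto the rectangular rubber mat, so that it lies wholly on the mat and about square with it, with the open pot still standing in its place on the carrier. Put the loose knobbed lid from the cork disc onto the pot so that it sits fully seated and level; do this before or after the sliding. Leave the small tub and the amber jar where they are.

Things in the scene. Friction and masses are not known exactly. Their poses are not given: they have to be found in the camera images.
- carrier_mid (a point): Carrier: loose flat aluminium plate 200 x 130 x 12 mm (0.4 to 0.7 kg) lying on the bench, with an upright grip plate at one end. Point at the centre of the flat plate, half-way up (6 mm above its underside). x axis along the 200 mm length, away from the grip plate; y along the 130 mm width; z up.
- carrier_grip (a point): Centre of the carrier's upright grip plate: 14 mm thick (along the carrier's x), 80 mm wide (along y), 50 mm high, standing on the flat plate; its top is 62 mm above the carrier's underside. This point is 85 mm from the carrier's centre towards -x and 37 mm above the underside. Same axes as the carrier; it can be pinched from above across its thickness.
- carrier_spot (a point): Point on the upper face of the carrier's flat plate (12 mm above its underside), on its centre line, 45 mm from its centre towards +x: the place of the pot. Moves with the carrier.
- mat_mid (a point): Centre of the upper face of the black rectangular rubber mat fixed to the bench, to the left or right of the carrier. Flat top 240 x 170 mm, 2 mm above the bench, with a border 12 mm wide all round that slopes down to the bench, so that the carrier can ride up onto it. x axis along the 240 mm length, y along the 170 mm width, z up.
- pot_rim (a point): Open white ceramic pot, loose, standing on the carrier: 86 mm outer diameter, 60 mm high, wall 4 mm (mouth 78 mm). Point at the centre of its mouth, level with the top of the rim. z axis up along the pot.
- lid_seat (a point): Loose white ceramic lid lying on the cork disc: a disc 92 mm in diameter and 6 mm thick, with a locating boss 68 mm in diameter and 6 mm deep beneath it (which goes into the pot's mouth) and a knob on top. Point on the axis, in the plane of the disc's underside, which rests on the rim when seated (6 mm above the boss's bottom). z axis up through the knob.
- lid_knob (a point): Middle of the lid's upright cylindrical knob: 24 mm in diameter, 30 mm high, standing on the disc. This point is 21 mm above lid_seat; the knob's foot (upper face of the disc) is 15 mm below it.
- cork_disc: Round cork disc fixed to the bench, 160 mm in diameter and 3 mm thick, on the other side of the carrier from the mat. The lid starts on it. Origin at the centre of its underside.
- tub: Small white tub with screw cap, 64 mm diameter, 70 mm high, loose, standing beyond the carrier (farther from the robot), to the left; to be left alone. Origin at the centre of its underside.
- vial: Amber jar with white cap, 52 mm diameter, 85 mm high, loose, standing beyond the carrier (farther from the robot), to the right; to be left alone. Origin at the centre of its underside.
Things that resemble listed ones, but are neither listed nor needed, are in the scene too. Leave any pink or yellow look-alike of the part that bears lid_seat alone.

How it is judged:
By the outcome, as a careful person would: the job done as asked, in the order asked, and still so for the second after the job is handed in, with the robot touching nothing.
It also fails if it takes over 64 s, if anything falls off the work surface, if the arm or the gripper's body presses on something with over 40 N, if the wrist force passes 120 N, or if a joint passes its speed limit or range.

## Working session

There is one attempt and no reset: what is moved stays moved. The work goes in short steps, Python scripts to look and compute and a tool call to move; the robot and the scene stay as the last step left them, time stands still between calls to the robot, and variables do not carry over. Pictures are saved under pics/ and viewed, and the job is handed in when it is done.

Besides the shell and the picture viewer there is one more tool, called after "Emit:" as name(argument=value, ...) on one line, values as JSON. step_arm: Moves the arm, as the interface text tells. Its arguments: {"type":"object","properties":{"motion":{"type":"array","items":{"type":"object","properties":{"dr":{"type":"array","items":{"type":"number"}},"slide":{"type":"array","items":{"type":"number"}},"fingers":{"type":"number"}}}}},"required":["motion"]}

```bash
mkdir -p pics
cat > h.py <<'E'
import numpy as np, cv2, json
from workcell import arm
def cam(n):
    c=arm.read_camera(n); np.savez('last_%s.npz'%n,**{k:c[k] for k in c}); return c
def load(n): return dict(np.load('last_%s.npz'%n))
def f(c): return c['img'].shape[0]/2/np.tan(np.radians(float(c['fovy']))/2)
def px(c,u,v,z=None):
    """pixel->world; using depth, or on plane z"""
    F=f(c); T=np.linalg.inv(c['extrinsics'])
    d=np.array([(u-c['cx'])/F,(v-c['cy'])/F,1.0])
    if z is None:
        return (T@np.r_[d*c['range_z'][int(round(v)),int(round(u))],1])[:3]
    o=T[:3,3]; w=T[:3,:3]@d
    return o+w*(z-o[2])/w[2]
def cloud(c):
    F=f(c); T=np.linalg.inv(c['extrinsics']); Z=c['range_z']
    v,u=np.mgrid[:Z.shape[0],:Z.shape[1]]
    P=np.stack([(u-c['cx'])/F*Z,(v-c['cy'])/F*Z,Z,np.ones_like(Z)],-1)@T.T
    P=P[...,:3]; P[Z==0]=np.nan; return P
def save(c,name,crop=None,s=1):
    im=c['img'][...,::-1]
    if crop: im=im[crop[1]:crop[3],crop[0]:crop[2]]
    cv2.imwrite('pics/'+name,cv2.resize(im,None,fx=s,fy=s,interpolation=cv2.INTER_CUBIC))
E
python3 - <<'E'
from h import *
print(arm.state())
for n in('side','top'):
    c=cam(n); save(c,n+'0.png',s=1.5); print(n,c['fovy'],c['cx'],c['cy'],c['extrinsics'].round(3).tolist())
E
```

```text
{'t': 0.0, 'joints': array([ 1.00199585e+00,  1.50988495e-01,  1.43798772e+00, -4.89075692e-06,
        1.55379612e+00, -1.33989504e-01]), 'joint_vel': array([-0.00082649,  0.00082598,  0.00059424, -0.00029157,  0.00115779,
        0.00094318]), 'tau': array([-5.31910828e-04, -7.13061690e+01, -5.70881832e+01, -2.83422787e-04,
        8.83346511e-03, -7.13099007e-05]), 'position': array([242.08795501, 521.27294583, 209.0956142 ]), 'orientation': array([-6.77544998e-01, -3.06724825e+00,  1.74222300e-03]), 'force': array([-0.95568456,  0.97475497,  0.15364234]), 'ft_torque': array([-0.03857162,  0.02218702,  0.00829139]), 'opening': 85.40419536303816}
side 57.84836922915472 251.821442929773 192.83593446341422 [[0.846, -0.534, -0.001, -461.88], [-0.403, -0.638, -0.656, 254.015], [0.35, 0.555, -0.755, 727.626], [0.0, 0.0, 0.0, 1.0]]
top 57.24857499259686 249.08158182193372 191.23399790974207 [[-0.028, -0.999, 0.022, -15.875], [-0.993, 0.025, -0.111, 520.992], [0.111, -0.025, -0.994, 944.303], [0.0, 0.0, 0.0, 1.0]]
```

View pics/side0.png

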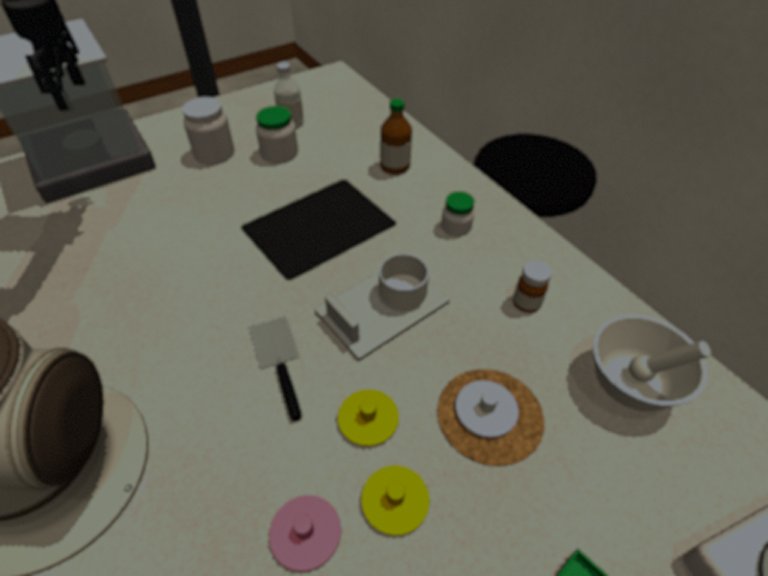

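View pics/top0.png

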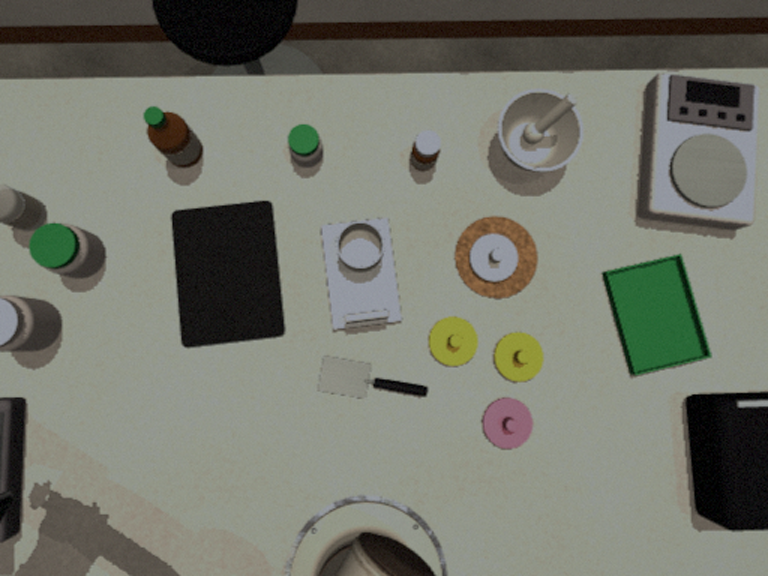

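The side view shows the mat on the left, the carrier with the pot in the middle, and the lid on the cork on the right. In the top view (displayed pixels) the mat is at about (228,273), the pot (360,247), the grip (366,320) and the white lid (494,256).

Run:
```python
from h import *
c=load('top'); save(c,'topcarr.png',(205,135,275,225),8)
save(c,'topmat.png',(105,125,200,240),5); save(c,'toplid.png',(295,135,365,205),8)
s=load('side'); save(s,'sidecarr.png',(200,160,310,245),7); save(s,'sidelid.png',(285,240,370,315),8)
P=cloud(c)
for (u,v) in [(150,183),(240,195),(240,165),(328,170),(330,170),(350,170),(244,212),(244,214),(300,200)]:
    print(u,v,P[v,u].round(1))
```

```text
150 183 [553.8 249.7   2.9]
240 195 [512.4  -4.2  11.3]
240 165 [597.   -6.3  16.8]
328 170 [ 571.8 -248.    46. ]
330 170 [ 571.8 -253.6   45.5]
350 170 [ 576.9 -321.5    6.4]
244 212 [461.5 -13.7  65.2]
244 214 [458.6 -14.1  12.8]
300 200 [ 494.8 -174.8    0.6]
```

View pics/topcarr.png

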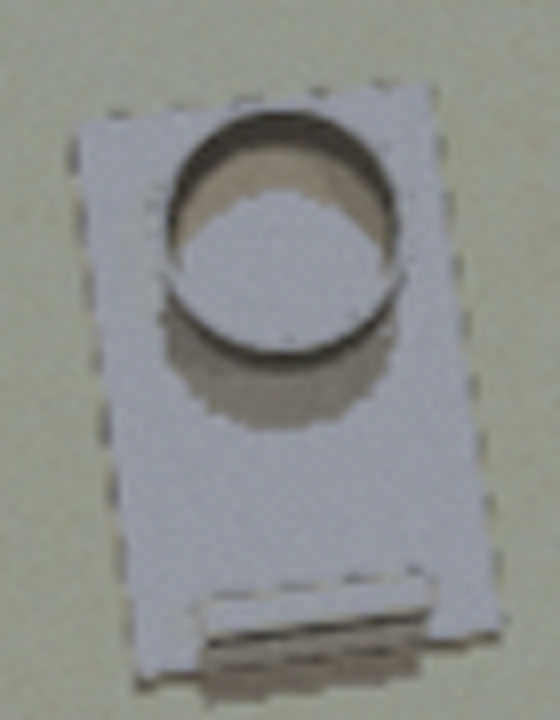

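View pics/topmat.png

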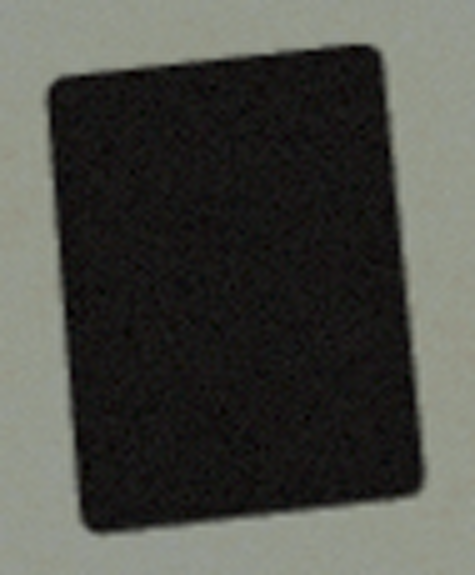

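View pics/toplid.png

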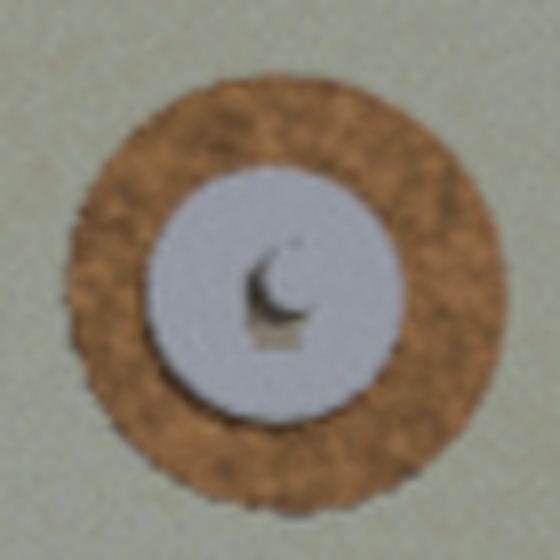

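View pics/sidecarr.png

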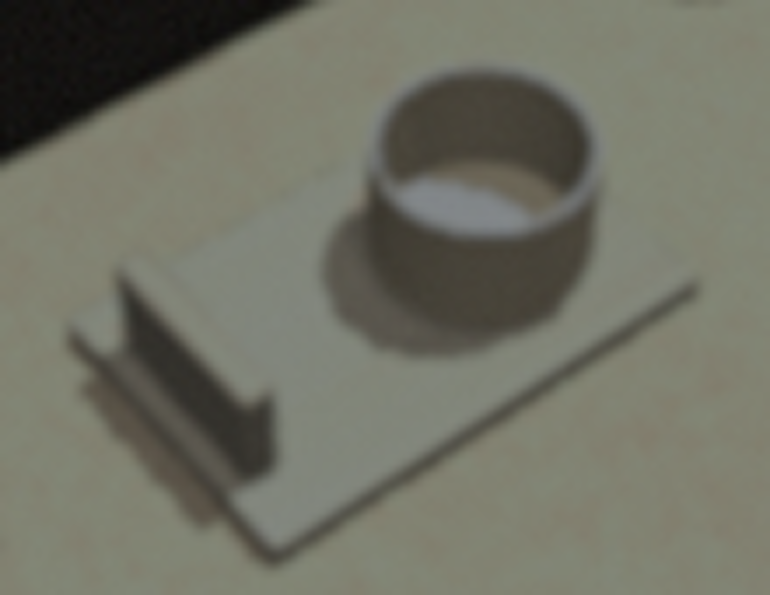

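View pics/sidelid.png

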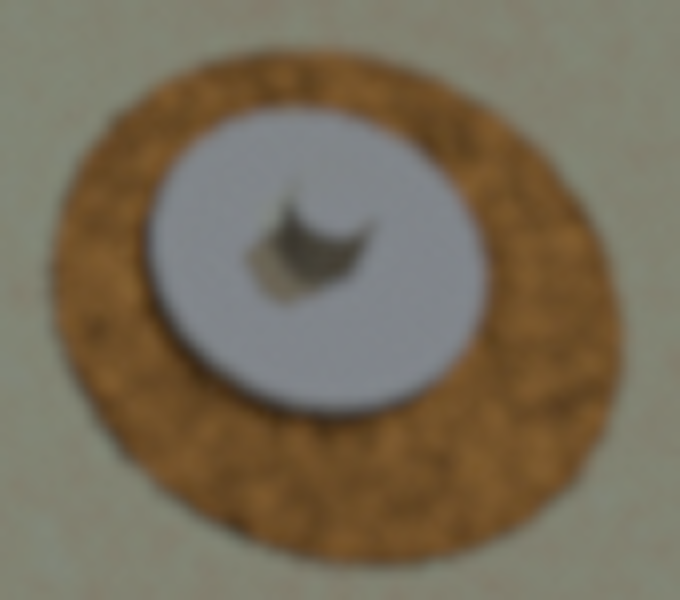

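```bash
cat > meas.py <<'E'
from h import *
def rect(pts):
    (c,(w,h),a)=cv2.minAreaRect(np.float32(pts)); return c,(w,h),a
def corners(c,cs,x0,y0,s,z):
    return np.array([px(c,x0+(u+.5)/s-.5,y0+(v+.5)/s-.5,z)[:2] for u,v in cs])
def circ(c,P,ctr,r,zlo,zhi):
    m=(np.hypot(P[...,0]-ctr[0],P[...,1]-ctr[1])<r)&(P[...,2]>zlo)&(P[...,2]<zhi)
    q=P[m]; (x,y),R=cv2.minEnclosingCircle(np.float32(q[:,:2]))
    return len(q),q.mean(0).round(1),(round(x,1),round(y,1),round(R,1))
E
python3 - <<'E'
from meas import *
c=load('top')
q=corners(c,[(80,128),(432,90),(497,632),(138,672)],205,135,8,12)
print('carrier',q.round(1).tolist(),q.mean(0))
for a,b in((3,0),(2,1),(0,1),(3,2)): d=q[b]-q[a]; print(np.hypot(*d).round(1),np.degrees(np.arctan2(d[1],d[0])).round(2))
q=corners(c,[(48,80),(382,43),(424,490),(84,533)],105,125,5,0)
print('mat',q.round(1).tolist(),q.mean(0))
for a,b in((3,0),(2,1),(0,1),(3,2)): d=q[b]-q[a]; print(np.hypot(*d).round(1),np.degrees(np.arctan2(d[1],d[0])).round(2))
q=corners(c,[(203,605),(435,577),(435,607),(205,635)],205,135,8,62); print('grip top',q.round(1).tolist(),q.mean(0))
q=corners(c,[(276,293)],295,135,8,15); print('lid disc',q)
q=corners(c,[(296,270)],295,135,8,45); print('lid knob',q)
q=corners(c,[(285,232)],205,135,8,72);print('pot',q)
for n in('top','side'):
    c=load(n);P=cloud(c)
    print(n,'pot',circ(c,P,(587,-7),60,67,78))
    print('knob',circ(c,P,(573,-249),30,38,52)); print('disc',circ(c,P,(573,-249),60,10,22))
    m=(abs(P[...,0]-462)<25)&(abs(P[...,1]+14)<60)&(P[...,2]>57)&(P[...,2]<70); print('grip',rect(P[m][:,:2]),np.median(P[m],0))
    m=(abs(P[...,0]-540)<120)&(abs(P[...,1]+10)<100)&(P[...,2]>8)&(P[...,2]<80); print('carr',rect(P[m][:,:2]))
s=load('side')
q=corners(s,[(485,150)],200,160,7,72);print('side pot',q)
q=corners(s,[(320,258)],285,240,8,15);print('side lid',q)
q=corners(s,[(196,338)],200,160,7,62);print('side grip',q)
E
```

```text
carrier [[641.3, 65.0], [652.3, -60.8], [458.2, -77.6], [447.6, 48.1]] [549.83469579  -6.32937289]
194.4 5.0
194.8 4.96
126.3 -84.99
126.1 -85.18
mat [[679.7, 353.1], [697.4, 161.9], [439.1, 139.9], [420.3, 329.3]] [559.15445935 246.0385721 ]
260.5 5.23
259.2 4.85
192.0 -84.71
190.3 -84.33
grip top [[467.4, 23.4], [474.7, -53.9], [464.7, -53.6], [457.5, 23.0]] [466.07524652 -15.27148251]
lid disc [[ 573.54039245 -258.74751011]]
lid knob [[ 576.47741751 -258.35127669]]
pot [[590.46211    -6.8765162]]
top pot (157, array([592.3,  -7.1,  72. ]), (592.4, -7.1, 43.0))
knob (60, array([ 572.8, -258.7,   45.2]), (573.3, -259.7, 12.0))
disc (735, array([ 572.2, -258.3,   15.8]), (572.8, -259.1, 46.1))
grip ((465.90081787109375, -15.194145202636719), (14.00046443939209, 78.69693756103516), 5.8242268562316895) [465.87455687 -14.02150921  62.53476566]
carr ((550.6976318359375, -6.644966125488281), (200.60208129882812, 129.9607391357422), 5.707612037658691)
side pot (224, array([592.9,  -4.5,  71.9]), (594.1, -2.8, 43.8))
knob (102, array([ 573.7, -256.1,   45.7]), (574.7, -255.2, 12.0))
disc (1074, array([ 572.2, -257.9,   16.6]), (575.6, -254.5, 46.5))
grip ((468.1238708496094, -12.08028793334961), (15.08275032043457, 80.20387268066406), 5.304028034210205) [466.61736737 -16.90983131  63.04965104]
carr ((552.372802734375, -3.1891326904296875), (201.4178924560547, 131.47698974609375), 5.893234729766846)
side pot [[594.2751358   -4.57280755]]
side lid [[ 575.70520945 -257.16437964]]
side grip [[466.59295475 -17.04429253]]
```

```bash
cat > mv.py <<'E'
from h import *
from scipy.spatial.transform import Rotation as R
def go(x,y,z,yaw=None):
    s=arm.state(); r=R.from_rotvec(s['orientation']); M=r.as_matrix()
    ya=np.degrees(np.arctan2(M[1,1],M[0,1])); 
    if yaw is None: yaw=ya
    t=np.radians(yaw); ty=np.array([np.cos(t),np.sin(t),0]); tz=np.array([0,0,-1.]); T=np.c_[np.cross(ty,tz),ty,tz]
    dr=R.from_matrix(M.T@T).as_rotvec()
    print('t',round(s['t'],2),'pos',s['position'].round(1),'yaw',ya.round(2),'tilt z',M[:,2].round(4),'F',s['force'].round(1),'open',round(s['opening'],1))
    print('slide m',(M.T@(np.array([x,y,z])-s['position'])/1000).round(4),'dr',dr.round(4))
E
python3 -c "
from mv import *
go(466.5,-13.5,140,5.3)"
```

```text
t 0.1 pos [242.1 521.3 209.2] yaw 65.09 tilt z [-6.e-04 -9.e-04 -1.e+00] F [-0.  -0.3 -0.7] open 85.4
slide m [-0.4288 -0.3904  0.0695] dr [-1.0000e-03  4.0000e-04  1.0435e+00]
```

Emit:
step_arm(motion=[{"dr": [0,0,1.043],"slide": [-0.429,-0.39,0.03],"fingers": 100},{"dr": [0,0,1.043],"slide": [-0.429,-0.39,0.03],"fingers": 60},{"dr": [0,0,1.043],"slide": [-0.429,-0.39,0.03],"fingers": 60},{"dr": [0,0,1.043],"slide": [-0.429,-0.39,0.03],"fingers": 60},{"dr": [0,0,1.043],"slide": [-0.429,-0.39,0.03],"fingers": 60},{"dr": [0,0,1.043],"slide": [-0.429,-0.39,0.03],"fingers": 60},{"dr": [0,0,1.043],"slide": [-0.429,-0.39,0.03],"fingers": 60},{"dr": [0,0,1.043],"slide": [-0.429,-0.39,0.03],"fingers": 60},{"dr": [0,0,1.043],"slide": [-0.429,-0.39,0.03],"fingers": 60},{"dr": [0,0,1.043],"slide": [-0.429,-0.39,0.03],"fingers": 60}])

```text
t: 1.1
position: [436.0, 59.1, 183.8]
orientation: [2.116, 2.322, 0.0]
force: [1.2, 1.6, 0.1]
opening: 51.5
```

Emit:
step_arm(motion=[{"slide": [0,0,0],"dr": [0,0,0],"fingers": 60}])

```text
t: 1.2
position: [437.0, 56.3, 183.1]
orientation: [2.123, 2.316, -0.003]
force: [-0.7, 1.1, 1.0]
opening: 51.3
```

```bash
python3 -c "
from mv import *
go(466.5,-13.5,140,5.3)"
```

```text
t 1.2 pos [437.   56.3 183.1] yaw 4.99 tilt z [-0.001  -0.0013 -1.    ] F [-0.7  1.1  1. ] open 51.3
slide m [-0.072   0.0233  0.0432] dr [-0.0011  0.0012 -0.0054]
```

Emit:
step_arm(motion=[{"dr": [0,0,-0.005],"slide": [-0.036,0.012,0.02],"fingers": 60},{"dr": [0,0,-0.005],"slide": [-0.072,0.023,0.043],"fingers": 60},{"dr": [0,0,-0.005],"slide": [-0.072,0.023,0.043],"fingers": 60},{"dr": [0,0,-0.005],"slide": [-0.072,0.023,0.043],"fingers": 60}])

```text
t: 1.6
position: [465.1, -8.4, 140.3]
orientation: [-2.11, -2.325, 0.001]
force: [0.2, 0.2, 0.5]
opening: 51.6
```

```bash
python3 -c "
from mv import *
go(466.5,-13.5,24,5.3)
s=cam('side');save(s,'s1.png',(190,120,320,240),5);s=cam('top');save(s,'t1.png',(190,120,290,230),5)"
```

```text
t 1.6 pos [465.1  -8.4 140.3] yaw 5.54 tilt z [-1.7e-03  4.0e-04 -1.0e+00] F [0.2 0.2 0.5] open 51.6
slide m [-0.0053  0.0011  0.1163] dr [-0.0016 -0.0006  0.0042]
```

View pics/s1.png

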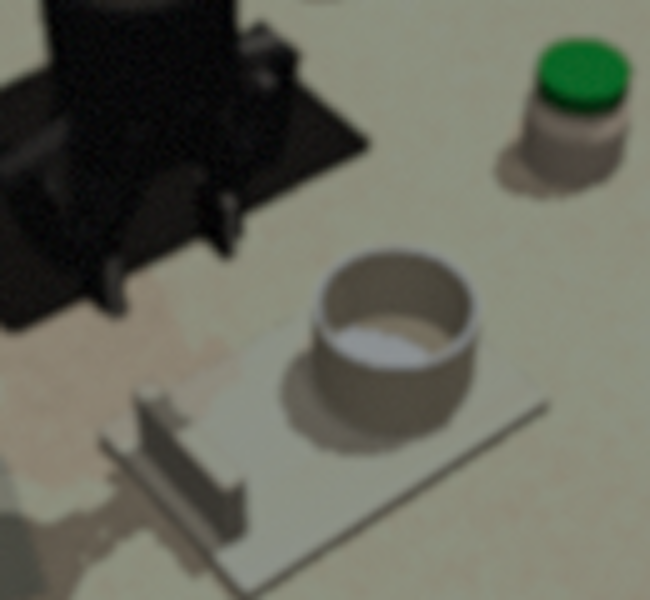

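The fingers are above the grip plate, which shows at about (190,460) in this crop. Checking that the arm has settled, then descending.

```bash
python3 -c "
from mv import *
go(466.5,-13.5,24,5.3)"
```

```text
t 1.7 pos [465.3  -7.6 141.3] yaw 5.64 tilt z [ 4.e-04  1.e-04 -1.e+00] F [-0.3 -0.3  0.3] open 51.2
slide m [-0.006   0.0005  0.1173] dr [ 0.0004 -0.0001  0.006 ]
```

Emit:
step_arm(motion=[{"dr": [0,0,0],"slide": [-0.006,0.0005,0.03],"fingers": 60},{"dr": [0,0,0],"slide": [-0.006,0.0005,0.06],"fingers": 60},{"dr": [0,0,0],"slide": [-0.006,0.0005,0.09],"fingers": 60},{"dr": [0,0,0],"slide": [-0.006,0.0005,0.117],"fingers": 60},{"dr": [0,0,0],"slide": [-0.006,0.0005,0.117],"fingers": 60},{"dr": [0,0,0],"slide": [-0.006,0.0005,0.117],"fingers": 60},{"dr": [0,0,0],"slide": [-0.006,0.0005,0.117],"fingers": 60}])

```text
t: 2.4
position: [467.5, -14.0, 25.7]
orientation: [2.108, 2.327, 0.002]
force: [-0.8, -0.2, 0.4]
opening: 51.5
```

```bash
python3 -c "
from mv import *
s=cam('side');save(s,'s2.png',(190,120,320,240),5)
go(466.5,-13.5,24,5.3)"
```

```text
t 2.45 pos [467.5 -14.2  25.6] yaw 5.64 tilt z [ 2.5e-03 -6.0e-04 -1.0e+00] F [ 0.7 -0.1 -0.4] open 51.4
slide m [ 0.0008 -0.0009  0.0016] dr [0.0025 0.0008 0.006 ]
```

View pics/s2.png

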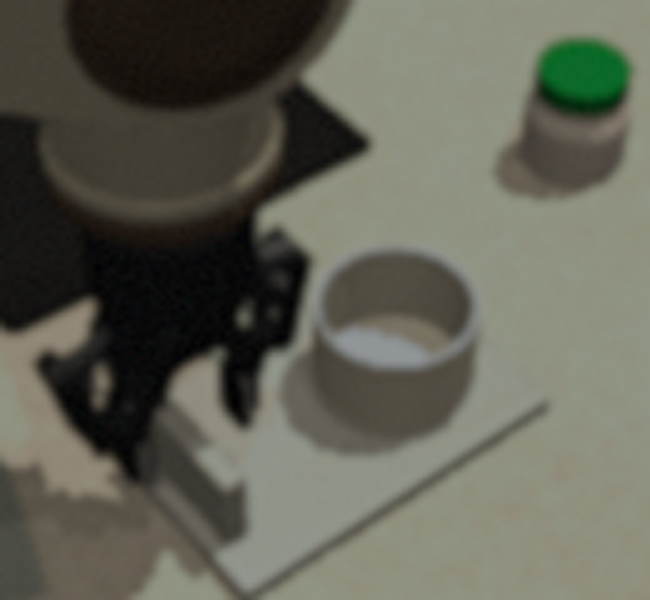

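The fingers straddle the plate, with tips near (135,475) and (240,420), clear of the pot. Closing.

Emit:
step_arm(motion=[{"dr": [0,0,0],"slide": [0,0,0],"fingers": 40},{"dr": [0,0,0],"slide": [0,0,0],"fingers": 25},{"dr": [0,0,0],"slide": [0,0,0],"fingers": 18},{"dr": [0,0,0],"slide": [0,0,0],"fingers": 10},{"dr": [0,0,0],"slide": [0,0,0],"fingers": 0},{"dr": [0,0,0],"slide": [0,0,0],"fingers": 0},{"dr": [0,0,0],"slide": [0,0,0],"fingers": 0}])

```text
t: 3.15
position: [467.1, -14.4, 24.6]
orientation: [2.109, 2.327, 0.001]
force: [-0.2, 0.2, 9.2]
opening: 12.2
```

Run:
```python
from mv import *
from meas import *
c=cam('top')
save(c,'t3.png',(110,120,290,240),4)
P=cloud(c)
m=(P[...,0]>500)&(P[...,0]<665)&(abs(P[...,1]+10)<100)&(P[...,2]>8)&(P[...,2]<20); q=P[m]
print('plate y range at x', [(x, np.nanmin(q[abs(q[:,0]-x)<4][:,1]).round(1),np.nanmax(q[abs(q[:,0]-x)<4][:,1]).round(1)) for x in(520,560,600,640)], q[:,0].max())
print('pot',circ(c,P,(592,-7),60,67,78))
go(467.5+8.5,-14.2+251.5,25.6)
```

```text
Traceback (most recent call last):
ValueError: zero-size array to reduction operation fmin which has no identity
```

View pics/t3.png

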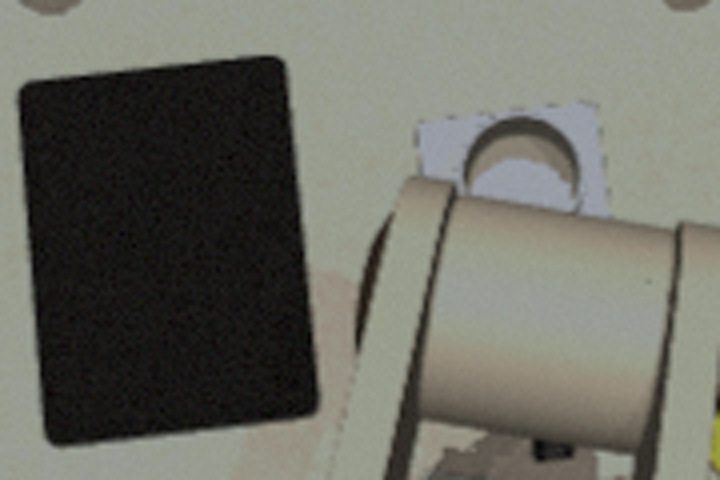

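Emit:
step_arm(motion=[{"dr": [0,0,0],"slide": [0.002,0.0003,0],"fingers": 0},{"dr": [0,0,0],"slide": [0.006,0.0008,0],"fingers": 0},{"dr": [0,0,0],"slide": [0.012,0.0016,0],"fingers": 0},{"dr": [0,0,0],"slide": [0.02,0.0027,0],"fingers": 0},{"dr": [0,0,0],"slide": [0.03,0.004,0],"fingers": 0},{"dr": [0,0,0],"slide": [0.04,0.0054,0],"fingers": 0},{"dr": [0,0,0],"slide": [0.05,0.0067,0],"fingers": 0},{"dr": [0,0,0],"slide": [0.06,0.0081,0],"fingers": 0},{"dr": [0,0,0],"slide": [0.07,0.0094,0],"fingers": 0},{"dr": [0,0,0],"slide": [0.078,0.0105,0],"fingers": 0}])

```text
t: 4.2
position: [470.0, 64.1, 24.6]
orientation: [2.109, 2.326, 0.0]
force: [0.4, -7.1, 9.4]
opening: 12.4
```

Run:
```python
from mv import *
from meas import *
go(467.1+9,-14.4+252.3,25.6,5.5)
c=cam('side'); save(c,'s4.png',(150,100,320,240),4)
P=cloud(c)
print('pot',circ(c,P,(600,75),65,67,78))
go(467.1+9,-14.4+252.3,25.6,5.5)
```

```text
t 4.2 pos [470.   64.1  24.6] yaw 5.59 tilt z [ 0.0014 -0.0012 -1.    ] F [ 0.4 -7.1  9.4] open 12.4
slide m [ 0.1723  0.0231 -0.0012] dr [0.0012 0.0013 0.0016]
pot (201, array([595.7,  72.7,  71.9]), (595.5, 74.8, 44.8))
t 4.25 pos [470.   65.1  24.6] yaw 5.6 tilt z [ 1.5e-03 -5.0e-04 -1.0e+00] F [0.5 3.2 8.1] open 12.5
slide m [ 0.1714  0.023  -0.001 ] dr [0.0015 0.0006 0.0018]
```

View pics/s4.png

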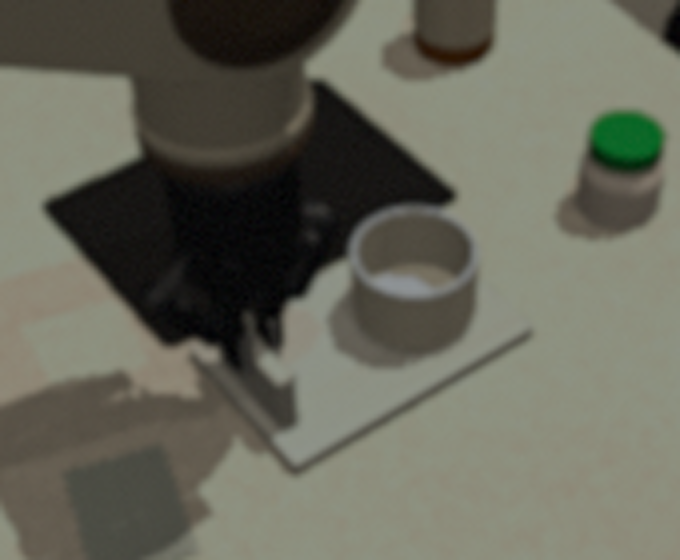

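The pot at (412,280) is keeping its place on the carrier as it moves. Next it goes over the border, slowly.

Emit:
step_arm(motion=[{"dr": [0,0,0],"slide": [0.003,0.0004,0],"fingers": 0},{"dr": [0,0,0],"slide": [0.008,0.0011,0],"fingers": 0},{"dr": [0,0,0],"slide": [0.013,0.0018,-0.0003],"fingers": 0},{"dr": [0,0,0],"slide": [0.018,0.0024,-0.0008],"fingers": 0},{"dr": [0,0,0],"slide": [0.023,0.0031,-0.0012],"fingers": 0},{"dr": [0,0,0],"slide": [0.029,0.0039,-0.0015],"fingers": 0},{"dr": [0,0,0],"slide": [0.035,0.0047,-0.0015],"fingers": 0},{"dr": [0,0,0],"slide": [0.041,0.0055,-0.0015],"fingers": 0},{"dr": [0,0,0],"slide": [0.046,0.0062,-0.0015],"fingers": 0}])

```text
t: 5.15
position: [471.6, 110.4, 26.1]
orientation: [2.109, 2.326, 0.0]
force: [-0.1, -8.6, 10.9]
opening: 12.6
```

Run:
```python
from mv import *
from meas import *
c=cam('side'); save(c,'s5.png',(150,100,320,240),4)
P=cloud(c)
print('pot',circ(c,P,(602,119),65,67,80))
go(467.1+9,-14.4+252.3,26,5.5)
```

```text
pot (220, array([596.4, 119.6,  72.8]), (597.6, 120.4, 44.0))
t 5.2 pos [471.7 111.   26.1] yaw 5.59 tilt z [ 1.4e-03 -5.0e-04 -1.0e+00] F [ 1.5 -3.9  6.7] open 12.3
slide m [0.1259 0.0168 0.    ] dr [0.0014 0.0007 0.0016]
```

View pics/s5.png

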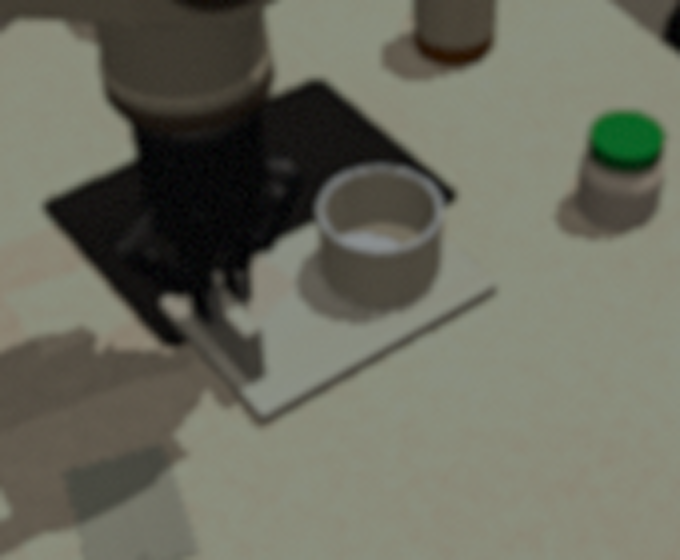

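The carrier has ridden onto the border and the forces are small. Continuing.

Emit:
step_arm(motion=[{"dr": [0,0,0],"slide": [0.003,0.0004,0],"fingers": 0},{"dr": [0,0,0],"slide": [0.009,0.0012,0],"fingers": 0},{"dr": [0,0,0],"slide": [0.016,0.0021,0],"fingers": 0},{"dr": [0,0,0],"slide": [0.024,0.0032,-0.0003],"fingers": 0},{"dr": [0,0,0],"slide": [0.032,0.0043,-0.0005],"fingers": 0},{"dr": [0,0,0],"slide": [0.04,0.0053,-0.0005],"fingers": 0},{"dr": [0,0,0],"slide": [0.048,0.0064,-0.0005],"fingers": 0},{"dr": [0,0,0],"slide": [0.056,0.0075,-0.0005],"fingers": 0},{"dr": [0,0,0],"slide": [0.064,0.0085,-0.0005],"fingers": 0},{"dr": [0,0,0],"slide": [0.072,0.0096,-0.0005],"fingers": 0}])

```text
t: 6.2
position: [474.1, 183.0, 26.6]
orientation: [2.109, 2.326, 0.0]
force: [0.2, -7.6, 10.9]
opening: 12.5
```

Emit:
step_arm(motion=[{"dr": [0,0,0],"slide": [0.008,0.0011,0],"fingers": 0},{"dr": [0,0,0],"slide": [0.016,0.0021,0],"fingers": 0},{"dr": [0,0,0],"slide": [0.024,0.0032,0],"fingers": 0},{"dr": [0,0,0],"slide": [0.032,0.0043,0],"fingers": 0},{"dr": [0,0,0],"slide": [0.04,0.0053,0],"fingers": 0},{"dr": [0,0,0],"slide": [0.046,0.0062,0],"fingers": 0},{"dr": [0,0,0],"slide": [0.05,0.0067,0],"fingers": 0},{"dr": [0,0,0],"slide": [0.052,0.007,0],"fingers": 0},{"dr": [0,0,0],"slide": [0.053,0.0071,0],"fingers": 0},{"dr": [0,0,0],"slide": [0.053,0.0071,0],"fingers": 0}])

```text
t: 7.2
position: [476.0, 236.5, 26.6]
orientation: [2.11, 2.326, 0.001]
force: [0.8, -5.0, 10.5]
opening: 12.7
```

Run:
```python
from mv import *
from meas import *
c=cam('side'); save(c,'s6.png',(130,60,320,220),4)
P=cloud(c)
print('pot',circ(c,P,(602,245),65,67,80))
c=cam('top'); save(c,'t6.png',(100,110,250,240),5)
P=cloud(c)
print('pot',circ(c,P,(602,245),65,67,80))
go(467.1+9,-14.4+252.3,26,5.5)
```

```text
pot (202, array([600.6, 244.8,  72.8]), (601.1, 246.3, 44.7))
pot (128, array([610.6, 230.2,  73.6]), (601.0, 241.5, 43.5))
t 7.3 pos [476.  236.5  26.6] yaw 5.59 tilt z [ 1.2e-03 -4.0e-04 -1.0e+00] F [-0.2 -4.   9.9] open 12.5
slide m [0.0014 0.0003 0.0006] dr [0.0012 0.0005 0.0016]
```

View pics/s6.png

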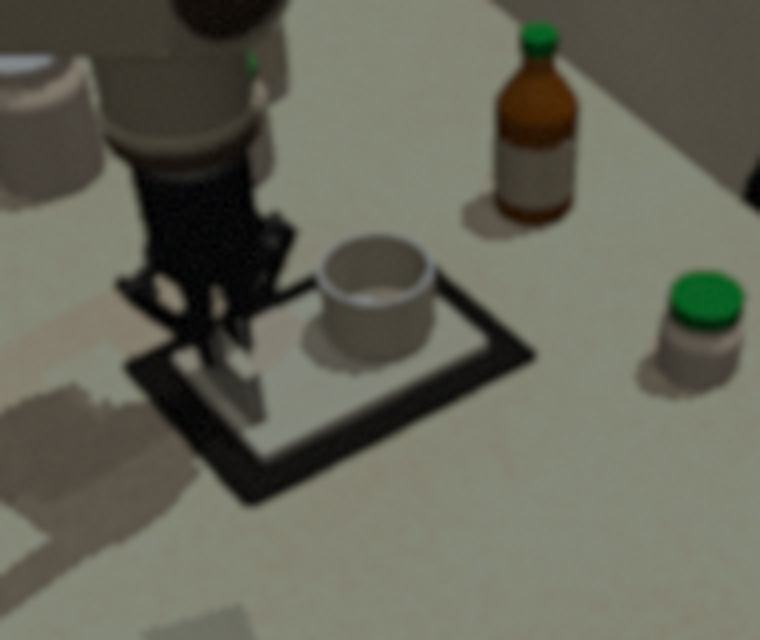

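View pics/t6.png

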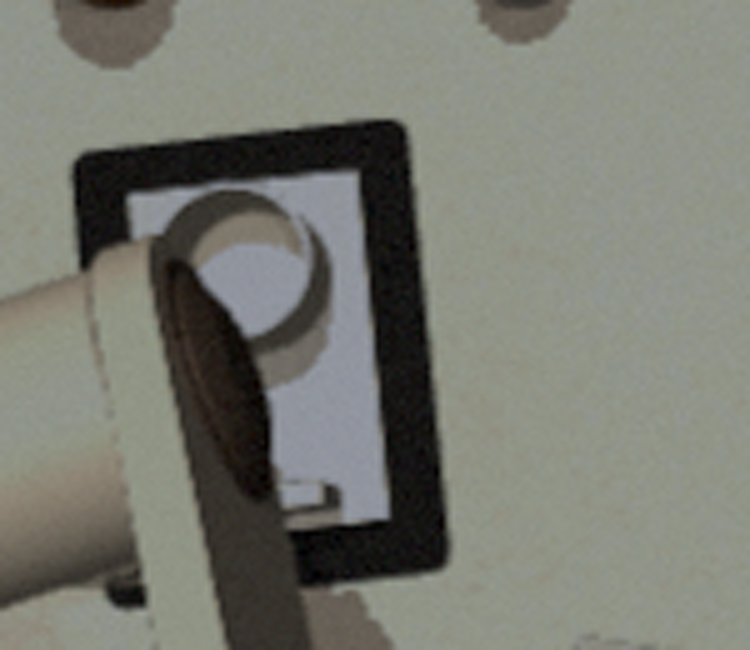

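Both views show the carrier centred and square on the mat, with the black border even all round. Releasing and rising.

Emit:
step_arm(motion=[{"dr": [0,0,0],"slide": [0,0,0],"fingers": 60},{"dr": [0,0,0],"slide": [0,0,0],"fingers": 60},{"dr": [0,0,0],"slide": [0,0,0],"fingers": 60},{"dr": [0,0,0],"slide": [0,0,0],"fingers": 60},{"dr": [0,0,0],"slide": [0,0,-0.02],"fingers": 60},{"dr": [0,0,0],"slide": [0,0,-0.05],"fingers": 60},{"dr": [0,0,0],"slide": [0,0,-0.09],"fingers": 60},{"dr": [0,0,0],"slide": [0,0,-0.13],"fingers": 60},{"dr": [0,0,0],"slide": [0,0,-0.15],"fingers": 60},{"dr": [0,0,0],"slide": [0,0,-0.15],"fingers": 60}])

```text
t: 8.3
position: [476.5, 237.2, 179.0]
orientation: [2.108, 2.326, 0.006]
force: [-0.2, -0.4, 0.2]
opening: 51.3
```

Run:
```python
from mv import *
go(573.5,-258,100)
```

```text
t 8.3 pos [476.5 237.2 179. ] yaw 5.62 tilt z [ 0.0045  0.0014 -1.    ] F [-0.2 -0.4  0.2] open 51.3
slide m [-0.5024  0.0477  0.0787] dr [ 0.0046 -0.001   0.    ]
```

Emit:
step_arm(motion=[{"dr": [0,0,0],"slide": [-0.502,0.0477,0.03],"fingers": 60},{"dr": [0,0,0],"slide": [-0.502,0.0477,0.03],"fingers": 60},{"dr": [0,0,0],"slide": [-0.502,0.0477,0.03],"fingers": 60},{"dr": [0,0,0],"slide": [-0.502,0.0477,0.03],"fingers": 60},{"dr": [0,0,0],"slide": [-0.502,0.0477,0.03],"fingers": 60},{"dr": [0,0,0],"slide": [-0.502,0.0477,0.03],"fingers": 60},{"dr": [0,0,0],"slide": [-0.502,0.0477,0.03],"fingers": 60},{"dr": [0,0,0],"slide": [-0.502,0.0477,0.03],"fingers": 60},{"dr": [0,0,0],"slide": [-0.502,0.0477,0.03],"fingers": 60},{"dr": [0,0,0],"slide": [-0.502,0.0477,0.03],"fingers": 60}])

```text
t: 9.3
position: [570.6, -255.0, 144.9]
orientation: [-2.109, -2.326, 0.0]
force: [0.7, 0.9, 0.5]
opening: 51.5
```

Emit:
step_arm(motion=[{"dr": [0,0,0],"slide": [0,0,0],"fingers": 60},{"dr": [0,0,0],"slide": [0,0,0],"fingers": 60}])

```text
t: 9.5
position: [570.4, -253.8, 144.5]
orientation: [-2.111, -2.324, 0.001]
force: [0.3, 0.4, -0.1]
opening: 51.4
```

Run:
```python
from mv import *
from meas import *
go(573.5,-258,80)
c=cam('top'); save(c,'t7.png',(100,110,250,240),5)
P=cloud(c)
print('pot top',circ(c,P,(602,245),60,67,80))
m=(abs(P[...,0]-560)<130)&(abs(P[...,1]-246)<100)&(P[...,2]>9)&(P[...,2]<80); print('carr',rect(P[m][:,:2]))
s=cam('side');P=cloud(s)
print('pot side',circ(s,P,(602,245),60,67,80))
```

```text
t 9.5 pos [ 570.4 -253.8  144.5] yaw 5.51 tilt z [-0.002   0.0013 -1.    ] F [ 0.3  0.4 -0.1] open 51.4
slide m [-0.0045  0.0028  0.0645] dr [-0.0019 -0.0014 -0.    ]
pot top (193, array([600.3, 243.4,  73.5]), (600.4, 241.6, 43.2))
carr ((558.4087524414062, 242.71221923828125), (200.40089416503906, 130.84896850585938), 5.313305377960205)
pot side (81, array([574.3, 231.7,  72.9]), (590.1, 242.5, 40.3))
```

View pics/t7.png

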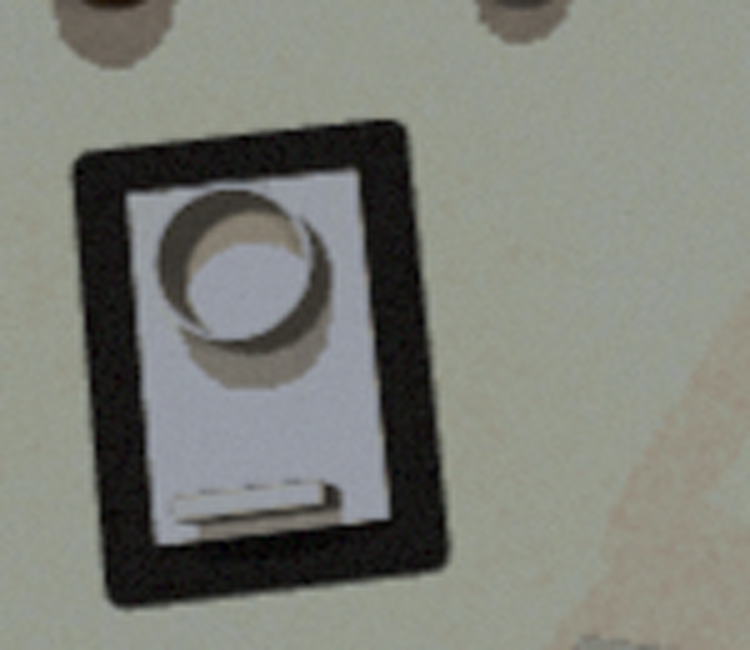

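The carrier lies with an even black margin all round and the pot stands in place at (245,270). Descending on the lid knob.

Emit:
step_arm(motion=[{"dr": [0,0,0],"slide": [-0.004,0.003,0.03],"fingers": 60},{"dr": [0,0,0],"slide": [-0.004,0.003,0.06],"fingers": 60},{"dr": [0,0,0],"slide": [-0.004,0.003,0.085],"fingers": 60},{"dr": [0,0,0],"slide": [-0.004,0.003,0.085],"fingers": 60},{"dr": [0,0,0],"slide": [-0.004,0.003,0.085],"fingers": 60},{"dr": [0,0,0],"slide": [-0.004,0.003,0.085],"fingers": 60}])

```text
t: 10.2
position: [575.1, -256.7, 63.1]
orientation: [2.107, 2.327, 0.001]
force: [-0.1, 0.1, 0.9]
opening: 50.8
```

Run:
```python
from mv import *
s=cam('side'); save(s,'s8.png',(270,190,390,310),5)
go(573.7,-257.5,18.5,5.3)
```

```text
t 10.25 pos [ 575.1 -256.8   63.1] yaw 5.64 tilt z [ 0.0021 -0.0014 -1.    ] F [ 0.2  0.  -0.1] open 51.2
slide m [-0.0005 -0.0015  0.0446] dr [0.0019 0.0016 0.006 ]
```

View pics/s8.png

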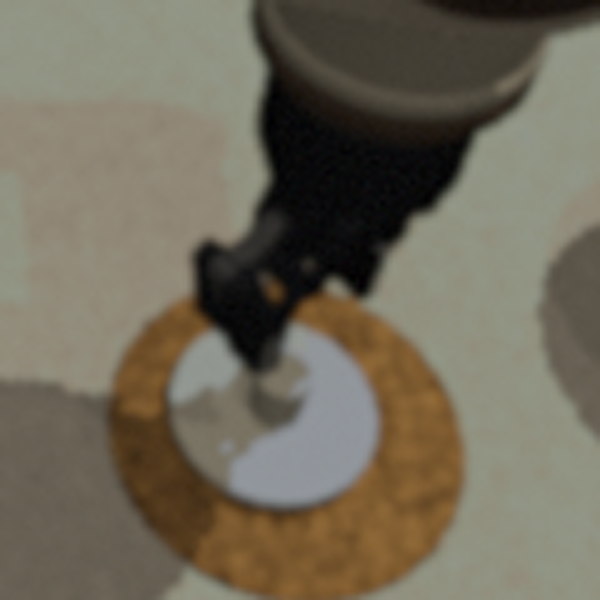

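The gripper is above the knob, which shows at about (270,385). Lowering the rest of the way.

Emit:
step_arm(motion=[{"dr": [0,0,0],"slide": [-0.0005,-0.001,0.015],"fingers": 60},{"dr": [0,0,0],"slide": [-0.0005,-0.001,0.03],"fingers": 60},{"dr": [0,0,0],"slide": [-0.0005,-0.001,0.04],"fingers": 60},{"dr": [0,0,0],"slide": [-0.0005,-0.001,0.044],"fingers": 60},{"dr": [0,0,0],"slide": [-0.0005,-0.001,0.044],"fingers": 60},{"dr": [0,0,0],"slide": [-0.0005,-0.001,0.044],"fingers": 40},{"dr": [0,0,0],"slide": [-0.0005,-0.001,0.044],"fingers": 32},{"dr": [0,0,0],"slide": [-0.0005,-0.001,0.044],"fingers": 26},{"dr": [0,0,0],"slide": [-0.0005,-0.001,0.044],"fingers": 0},{"dr": [0,0,0],"slide": [-0.0005,-0.001,0.044],"fingers": 0}])

```text
t: 11.25
position: [573.7, -257.6, 18.1]
orientation: [2.109, 2.327, 0.0]
force: [-2.9, 0.6, 6.7]
opening: 20.1
```

Emit:
step_arm(motion=[{"dr": [0,0,0],"slide": [0,0,0],"fingers": 0},{"dr": [0,0,0],"slide": [0,0,0],"fingers": 0},{"dr": [0,0,0],"slide": [0,0,0],"fingers": 0}])

```text
t: 11.55
position: [573.7, -257.6, 18.1]
orientation: [2.109, 2.327, 0.0]
force: [-1.9, 0.1, 6.3]
opening: 20.4
```

Run:
```python
from mv import *
go(573.7,-257.5,18.5,5.3)
```

```text
t 11.55 pos [ 573.7 -257.6   18.1] yaw 5.62 tilt z [ 9.e-04 -7.e-04 -1.e+00] F [-1.9  0.1  6.3] open 20.4
slide m [ 0.0001  0.     -0.0004] dr [0.0008 0.0008 0.0056]
```

Emit:
step_arm(motion=[{"dr": [0,0,0],"slide": [0,0,-0.005],"fingers": 0},{"dr": [0,0,0],"slide": [0,0,-0.015],"fingers": 0},{"dr": [0,0,0],"slide": [0,0,-0.035],"fingers": 0},{"dr": [0,0,0],"slide": [0,0,-0.06],"fingers": 0},{"dr": [0,0,0],"slide": [0,0,-0.09],"fingers": 0},{"dr": [0,0,0],"slide": [0,0,-0.12],"fingers": 0},{"dr": [0,0,0],"slide": [0,0,-0.14],"fingers": 0},{"dr": [0,0,0],"slide": [0,0,-0.14],"fingers": 0},{"dr": [0,0,0],"slide": [0,0,-0.14],"fingers": 0}])

```text
t: 12.45
position: [573.4, -257.3, 157.4]
orientation: [2.11, 2.327, -0.0]
force: [0.1, -0.4, -1.5]
opening: 19.7
```

Run:
```python
from mv import *
from meas import *
s=cam('side'); save(s,'s9.png',(270,140,390,260),5)
go(573.7+27,-257.6+501,160)
P=cloud(s)
m=(np.hypot(P[...,0]-573,P[...,1]+257)<60)&(P[...,2]>145)&(P[...,2]<162);q=P[m]
A=np.c_[q[:,:2]-[573,-257],np.ones(len(q))]; print('side disc',len(q),np.linalg.lstsq(A,q[:,2],rcond=None)[0], cv2.minEnclosingCircle(np.float32(q[:,:2])))
```

```text
t 12.5 pos [ 573.1 -257.2  156.5] yaw 5.61 tilt z [-8.e-04  4.e-04 -1.e+00] F [ 0.1 -0.  -1.1] open 19.8
slide m [ 0.4955  0.0764 -0.0033] dr [-0.0008 -0.0005 -0.    ]
side disc 1157 [5.03460974e-03 5.50580911e-03 1.55853019e+02] ((573.4966430664062, -255.43878173828125), 46.22599411010742)
```

View pics/s9.png

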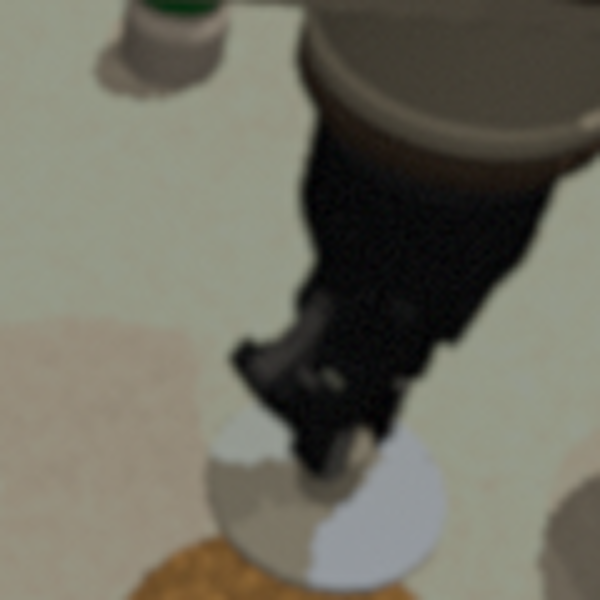

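The lid is held level, with slopes of about 0.005. Moving over the pot.

Emit:
step_arm(motion=[{"dr": [0,0,0],"slide": [0.015,0.0023,0],"fingers": 0},{"dr": [0,0,0],"slide": [0.045,0.0069,0],"fingers": 0},{"dr": [0,0,0],"slide": [0.08,0.0123,0],"fingers": 0},{"dr": [0,0,0],"slide": [0.115,0.0177,0],"fingers": 0},{"dr": [0,0,0],"slide": [0.15,0.0231,0],"fingers": 0},{"dr": [0,0,0],"slide": [0.185,0.0285,0],"fingers": 0},{"dr": [0,0,0],"slide": [0.22,0.0339,0],"fingers": 0},{"dr": [0,0,0],"slide": [0.255,0.0393,0],"fingers": 0},{"dr": [0,0,0],"slide": [0.29,0.0447,0],"fingers": 0},{"dr": [0,0,0],"slide": [0.325,0.0501,0],"fingers": 0}])

```text
t: 13.5
position: [590.6, 73.2, 156.2]
orientation: [-2.109, -2.327, 0.001]
force: [0.2, 0.2, -2.0]
opening: 20.1
```

Emit:
step_arm(motion=[{"dr": [0,0,0],"slide": [0.035,0.0054,0],"fingers": 0},{"dr": [0,0,0],"slide": [0.07,0.0108,0],"fingers": 0},{"dr": [0,0,0],"slide": [0.105,0.0162,0],"fingers": 0},{"dr": [0,0,0],"slide": [0.135,0.0208,0],"fingers": 0},{"dr": [0,0,0],"slide": [0.155,0.0238,0],"fingers": 0},{"dr": [0,0,0],"slide": [0.168,0.0258,0],"fingers": 0},{"dr": [0,0,0],"slide": [0.171,0.0263,0],"fingers": 0},{"dr": [0,0,0],"slide": [0.171,0.0263,0],"fingers": 0},{"dr": [0,0,0],"slide": [0.171,0.0263,0],"fingers": 0}])

```text
t: 14.4
position: [600.9, 242.9, 157.0]
orientation: [2.111, 2.327, -0.001]
force: [-0.6, 0.8, -1.4]
opening: 20.2
```

Run:
```python
from mv import *
from meas import *
s=cam('side'); save(s,'s10.png',(150,40,310,200),4)
c=cam('top'); save(c,'t10.png',(90,100,250,240),5)
go(601,244,110)
for n,k in(('side',s),('top',c)):
    P=cloud(k)
    m=(np.hypot(P[...,0]-601,P[...,1]-244)<60)&(P[...,2]>148)&(P[...,2]<160);q=P[m]
    print(n,'disc',len(q),q.mean(0) if len(q) else 0, cv2.minEnclosingCircle(np.float32(q[:,:2])) if len(q) else 0)
    m=(np.hypot(P[...,0]-601,P[...,1]-244)<60)&(P[...,2]>66)&(P[...,2]<80);q=P[m];print('pot',len(q),cv2.minEnclosingCircle(np.float32(q[:,:2])) if len(q) else 0)
```

```text
t 14.5 pos [601.  242.8 157.2] yaw 5.55 tilt z [-0.e+00 -3.e-04 -1.e+00] F [ 0.5 -0.2 -1.1] open 19.6
slide m [0.0012 0.0001 0.0472] dr [-0.      0.0002  0.    ]
side disc 457 [596.46926845 236.52301336 155.6045768 ] ((600.409423828125, 244.75498962402344), 46.675228118896484)
pot 210 ((601.485107421875, 246.84507751464844), 44.31820297241211)
top disc 466 [603.56212294 218.19126118 154.5991328 ] ((600.38037109375, 234.052490234375), 44.06600570678711)
pot 76 ((592.08349609375, 225.3347625732422), 38.53994369506836)
```

View pics/s10.png

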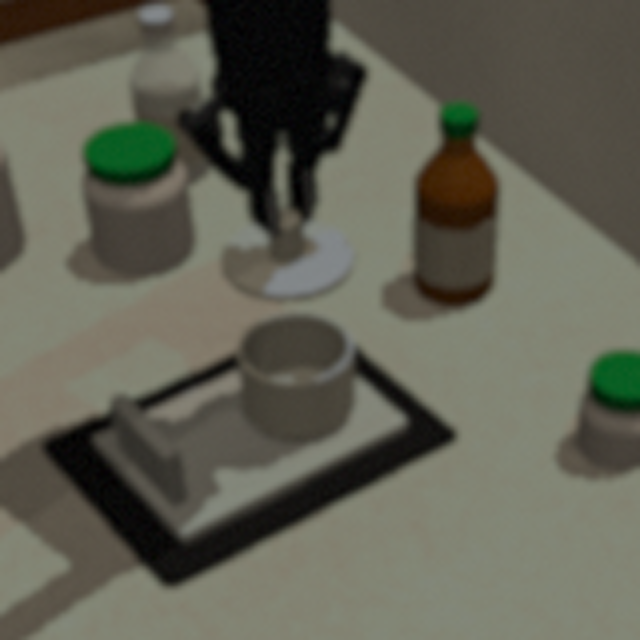

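View pics/t10.png

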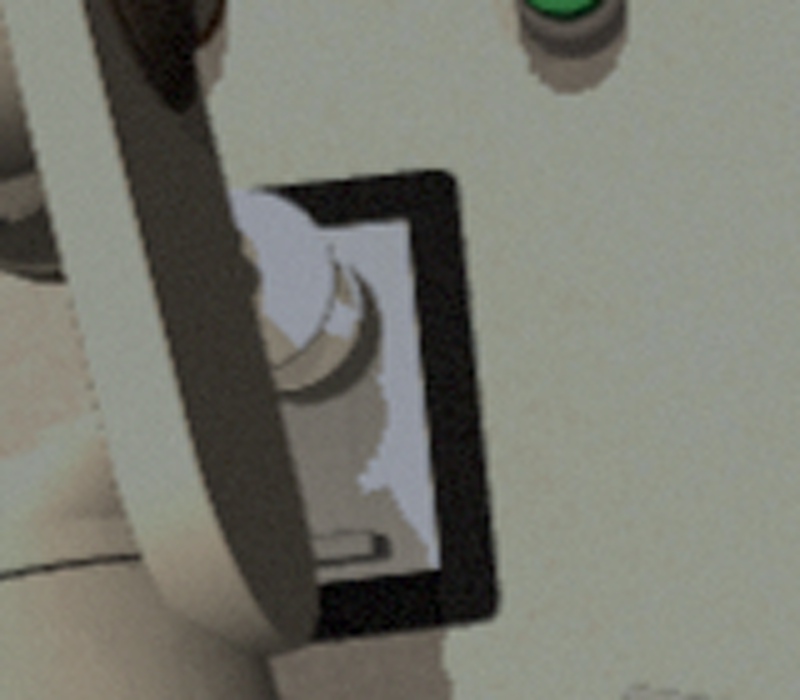

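The lid is over the pot; the side view has it at (288,258) above the rim at (297,360). The side depth gives an offset of (1, 2) mm. Correcting by +1 mm and descending to just above the rim.

Emit:
step_arm(motion=[{"dr": [0,0,0],"slide": [0.0013,0.0005,0.01],"fingers": 0},{"dr": [0,0,0],"slide": [0.0013,0.0005,0.025],"fingers": 0},{"dr": [0,0,0],"slide": [0.0013,0.0005,0.045],"fingers": 0},{"dr": [0,0,0],"slide": [0.0013,0.0005,0.058],"fingers": 0},{"dr": [0,0,0],"slide": [0.0013,0.0005,0.06],"fingers": 0},{"dr": [0,0,0],"slide": [0.0013,0.0005,0.06],"fingers": 0},{"dr": [0,0,0],"slide": [0.0013,0.0005,0.06],"fingers": 0}])

```text
t: 15.2
position: [601.6, 245.1, 97.9]
orientation: [2.11, 2.327, 0.001]
force: [0.8, 0.2, -1.1]
opening: 19.9
```

Run:
```python
from mv import *
from meas import *
s=cam('side'); save(s,'s11.png',(180,80,280,170),7)
go(601.3,244,83)
P=cloud(s)
m=(np.hypot(P[...,0]-601,P[...,1]-244)<60)&(P[...,2]>87)&(P[...,2]<104);q=P[m]
print('disc',len(q),q.mean(0), cv2.minEnclosingCircle(np.float32(q[:,:2])))
```

```text
t 15.25 pos [601.7 245.2  98. ] yaw 5.62 tilt z [ 1.2e-03  2.0e-04 -1.0e+00] F [ 0.4 -0.4 -0.7] open 19.8
slide m [-0.0011 -0.0005  0.015 ] dr [ 0.0012 -0.0001  0.    ]
disc 439 [597.09122087 238.65976841  96.58218064] ((601.0270385742188, 247.7508544921875), 46.94770812988281)
```

View pics/s11.png

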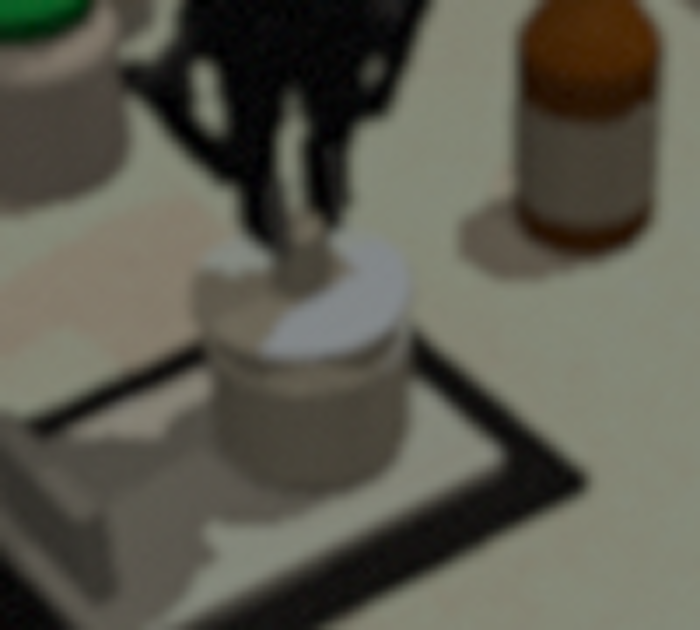

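The lid sits just above the rim, and the side depth puts the two centres about 1 mm apart. Lowering slowly.

Emit:
step_arm(motion=[{"dr": [0,0,0],"slide": [-0.0006,0,0.003],"fingers": 0},{"dr": [0,0,0],"slide": [-0.0006,0,0.006],"fingers": 0},{"dr": [0,0,0],"slide": [-0.0006,0,0.009],"fingers": 0},{"dr": [0,0,0],"slide": [-0.0006,0,0.011],"fingers": 0},{"dr": [0,0,0],"slide": [-0.0006,0,0.0125],"fingers": 0},{"dr": [0,0,0],"slide": [-0.0006,0,0.0135],"fingers": 0},{"dr": [0,0,0],"slide": [-0.0006,0,0.014],"fingers": 0},{"dr": [0,0,0],"slide": [-0.0006,0,0.014],"fingers": 0}])

```text
t: 16.05
position: [601.4, 244.5, 83.2]
orientation: [2.11, 2.327, -0.0]
force: [0.5, -0.4, -1.1]
opening: 20.1
```

Run:
```python
from mv import *
s=cam('side'); save(s,'s12.png',(180,80,280,170),7)
go(601.3,244,83)
```

```text
t 16.1 pos [601.4 244.5  83.2] yaw 5.62 tilt z [ 1.e-04 -0.e+00 -1.e+00] F [ 0.1 -0.7 -1.4] open 19.9
slide m [-0.0005 -0.0001  0.0002] dr [ 0.0001  0.0001 -0.    ]
```

View pics/s12.png

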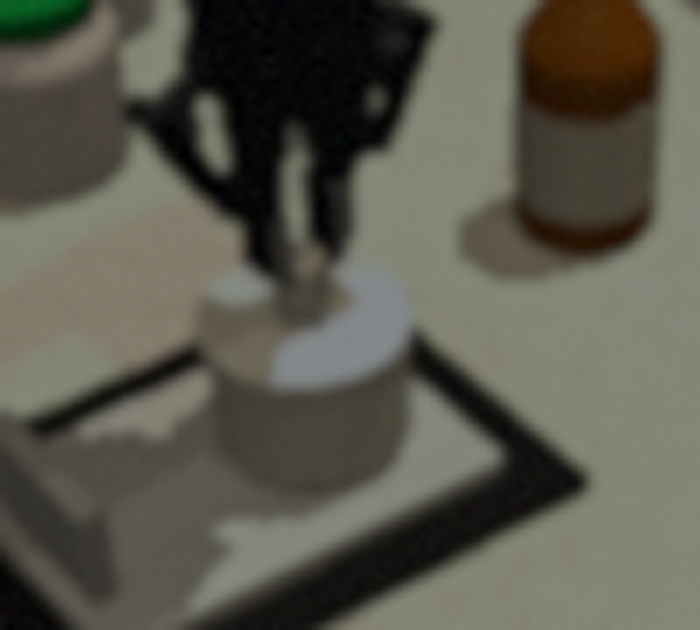

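The lid is almost on the rim and there is no contact force yet. Lowering a little further.

Emit:
step_arm(motion=[{"dr": [0,0,0],"slide": [0,0,0.0004],"fingers": 0},{"dr": [0,0,0],"slide": [0,0,0.0008],"fingers": 0},{"dr": [0,0,0],"slide": [0,0,0.0008],"fingers": 0}])

```text
t: 16.4
position: [601.5, 244.5, 83.1]
orientation: [2.11, 2.327, 0.001]
force: [-3.2, -0.8, 6.6]
opening: 19.5
```

Contact came at z=83.1, which is the height predicted for a seated lid. Releasing and rising.

Emit:
step_arm(motion=[{"dr": [0,0,0],"slide": [0,0,0],"fingers": 35},{"dr": [0,0,0],"slide": [0,0,0],"fingers": 50},{"dr": [0,0,0],"slide": [0,0,0],"fingers": 60},{"dr": [0,0,0],"slide": [0,0,0],"fingers": 60},{"dr": [0,0,0],"slide": [0,0,-0.02],"fingers": 60},{"dr": [0,0,0],"slide": [0,0,-0.05],"fingers": 60},{"dr": [0,0,0],"slide": [0,0,-0.09],"fingers": 60},{"dr": [0,0,0],"slide": [-0.04,0,-0.12],"fingers": 60},{"dr": [0,0,0],"slide": [-0.09,0,-0.12],"fingers": 60},{"dr": [0,0,0],"slide": [-0.14,0,-0.12],"fingers": 60}])

```text
t: 17.4
position: [615.2, 104.0, 203.5]
orientation: [2.107, 2.328, 0.002]
force: [0.3, 0.9, -0.4]
opening: 51.2
```

Emit:
step_arm(motion=[{"dr": [0,0,0],"slide": [-0.05,-0.05,0],"fingers": 60},{"dr": [0,0,0],"slide": [-0.1,-0.1,0],"fingers": 60},{"dr": [0,0,0],"slide": [-0.15,-0.15,0],"fingers": 60},{"dr": [0,0,0],"slide": [-0.2,-0.15,0],"fingers": 60},{"dr": [0,0,0],"slide": [-0.2,-0.15,0],"fingers": 60},{"dr": [0,0,0],"slide": [-0.2,-0.15,0],"fingers": 60},{"dr": [0,0,0],"slide": [-0.2,-0.15,0],"fingers": 60}])

```text
t: 18.1
position: [485.0, -109.7, 202.6]
orientation: [2.113, 2.324, 0.0]
force: [0.2, 0.2, 0.6]
opening: 50.9
```

Run:
```python
from mv import *
from meas import *
s=cam('side'); save(s,'s13.png',(150,60,320,200),4)
c=cam('top'); save(c,'t13.png',(100,80,250,240),4)
go(601.3,244,83)
for n,k in(('side',s),('top',c)):
    P=cloud(k)
    m=(np.hypot(P[...,0]-601,P[...,1]-245)<50)&(P[...,2]>72)&(P[...,2]<88);q=P[m]
    A=np.c_[q[:,:2]-[601,245],np.ones(len(q))]
    print(n,'disc',len(q),np.linalg.lstsq(A,q[:,2],rcond=None)[0].round(4), cv2.minEnclosingCircle(np.float32(q[:,:2])))
    m=(np.hypot(P[...,0]-601,P[...,1]-245)<30)&(P[...,2]>100);print('knob',P[m].mean(0))
P=cloud(c)
m=(abs(P[...,0]-560)<130)&(abs(P[...,1]-246)<100)&(P[...,2]>9)&(P[...,2]<20); print('carr',rect(P[m][:,:2]),np.median(P[m][:,2]))
```

```text
t 18.2 pos [ 485.6 -108.   202.4] yaw 5.63 tilt z [ 1.e-04  2.e-04 -1.e+00] F [-0.4  0.7 -0.1] open 51.1
slide m [0.3389 0.1496 0.1195] dr [ 0.0001 -0.0002  0.    ]
side disc 386 [1.09000e-02 2.15000e-02 8.19033e+01] ((599.6785278320312, 246.3704376220703), 47.711708068847656)
knob [599.51728675 243.28388678 108.78828862]
top disc 864 [ 5.00000e-04 -1.80000e-03  8.06483e+01] ((599.277587890625, 242.3187255859375), 46.054344177246094)
knob [598.63993396 241.1708634  109.87082815]
carr ((558.1848754882812, 242.8871307373047), (199.77626037597656, 130.60499572753906), 5.144957065582275) 14.765489928857392
```

View pics/s13.png

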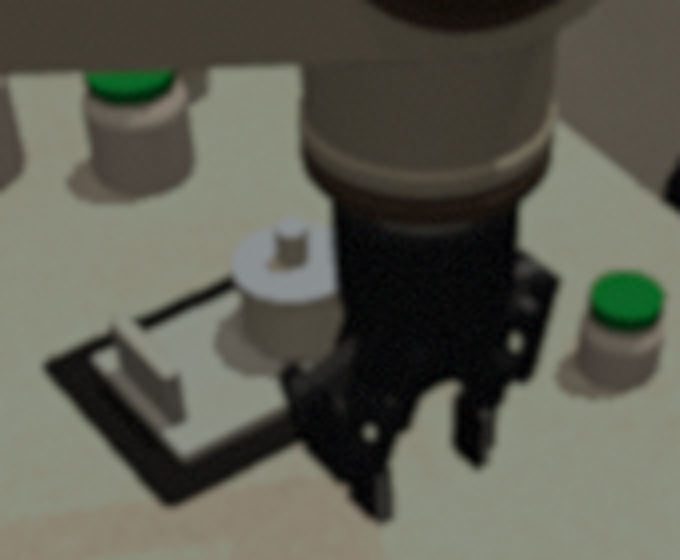

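View pics/t13.png

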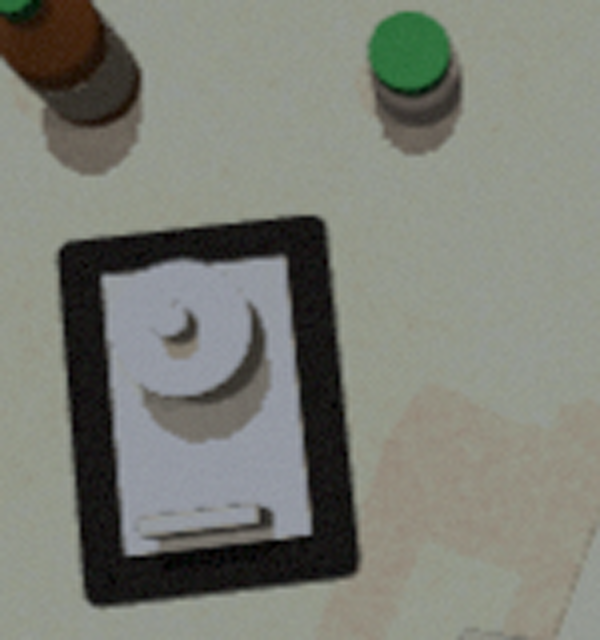

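The lid is seated and level: the top view has its disc at z=80.6 mm against 80 expected, with slope under 0.002. The carrier is square on the mat. Handing in.

```bash
python3 -c "
from workcell import arm
print(arm.close_job())"
```

```text
the job is handed in; nothing more can be done
None
```

The carrier is on the mat with the pot still in its place, and the lid is on the pot. I handed the job in at about 18 s of the 64 s allowed.

- **Carrier:** I gripped the carrier by its grip plate, slid it about 252 mm and raised the tool 2 mm in all where it climbed the mat border. In the last top view it lies wholly on the mat with an even black margin. Its yaw is 5.1° against about 5.2° for the mat, and its centre is about 3 mm from the mat's.
- **Lid:** I lifted the lid by its knob and lowered it until it touched, at the height expected for seating. The last top-camera check puts its disc at 80.6 mm (80 expected), tilted less than 0.2° and about 1–2 mm from the pot's axis.
- **Other objects:** I did not touch the tub or the look-alike lids; the tub looks unmoved in the last view. The amber jar was outside the last pictures, and the arm never went near it.
- **Forces:** The largest force reading was about 11 N.

**Disagreements:** The two cameras differ by 2–4 mm in position, more than the stated calibration of about 2 mm. The side camera's last lid fit showed about 1.4° of tilt, but the gripper was partly blocking its view, so I relied on the top camera.

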